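Index the weld fixture's swing arm by one hole

ROBOT

A 6-joint arm with a two-finger parallel gripper is mounted at the origin on the work surface. World frame = base frame: x ahead of the robot, y to its left, z up, the work surface at z = 0. Lengths are in mm, angles in rad, forces in N, time in s.
With the tool pointing down it reaches from about 275 to 1000 mm from the base axis. Payload 8.4 kg.
Tool frame: the origin (TCP) lies between the finger pads; the fingertips stand 22 mm ahead of it and the grasp point (between the pads) lies 3 mm ahead of it; z points along the fingers, y is the line along which they close (so a half turn about z gives the same grasp; the last joint's range is limited). The gripper opens to 85 mm and grips with 20 to 120 N. Pads are 22 mm wide; open, the fingers measure 114 mm over their backs; the gripper's body (76 mm by 85 mm) begins 54 mm behind the grasp point. The pads swing forward as they close: fully open they stand 13 mm farther back than shut.
Start: joints at [-1.291, 0.353, 1.633, -0, 1.155, -0.002], TCP at [173.802, -600.351, 219.981] pointing down, gripper open.
Joint ranges: [-2.63, 2.63], [-0.92, 2.1], [0.06, 2.66], [-1.3, 4.44], [0, 2.69], [-3.02, 3.02]. Speed limits (rad/s): [2.22, 2.22, 2.79, 3.14, 3.14, 3.14].

INTERFACE

Orientations are given as [roll, pitch, yaw] about the fixed x, y, z axes, in that order (R = Rz(yaw) Ry(pitch) Rx(roll)).
In Python, from rig import r, grab_frame gives the robot as it stands.
- The arm moves only by the shell command python3 -m inch 'ROWS' [FORCE]. ROWS is JSON, a list of rows, each a list of 7 numbers: the turn, a rotation vector about the tool's x, y, z as a fraction of full scale, then the shift along the tool's x, y, z as a fraction of full scale, then the closure, from 0 (fully open) to 1 (shut). In form: [[rx, ry, rz, dx, dy, dz, fingers], ...]. A call has 1 to 8 rows; each row shifts and turns the commanded pose from where the row before left it, along the tool's axes as they then stand; what a row does not reach is not made up. Full scale, the value 1, is 2.5 cm for a shift and pi rad for a turn. A row lasts 1/12 s, in which the tool goes at most 41.7 mm and 7.16 degrees, less where a joint would pass 70% of its speed; a pose out of reach is approached as far as the arm can. A call with a number of a shift or a turn outside -1 to 1 is refused whole. A call with a gripper value outside its range is refused whole. The fingers move at their own pace and stop on an object; FORCE is the grip in N (left out, the last holds). Time passes only in rows, so rows that do not move let the fingers close. It gives the time, the measured TCP pose, the force, the opening and the grip force at its end, in the units of the state.
- r.sense(): the state, without advancing time (a new reading comes with each control period).
- grab_frame(name): name is "scene" or "top"; returns a dict with "pixels" (420x560x3 uint8, red, green, blue), "z_map" (420x560 float32, mm along the optical axis (not along the pixel's ray), 0 where there is no reading), "vertical_fov" (degrees; the focal length in pixels is half the picture's height over the tangent of half this angle, whatever the lens; pixels are square), "cx", "cy" (the principal point, pixels), "cam_to_world" (4x4, takes a point from camera to world coordinates). Camera axes: x right, y down, z forward; pixel columns grow to the right and rows downward; lengths in mm; the calibration is good to about 2 mm. A picture is of the moment at which its call begins.
- r.sign_off(): hands the job in; it is judged then, once.
The state is a dict: "clock": time; "qpos": joint angles; "qvel": joint speeds; "joint_efforts": joint torques, N m; "eef_pos": TCP position; "tcp_rot": TCP orientation; "contact_force": force on the tool from outside, world axes, zero at the start; "wrist_torque": the same for the moment, N m; "opening": opening from 0.0 (shut) to 1.0 (fully open); "grasp_force": force on a finger pad.
Only numpy, scipy, OpenCV 4.12 (cv2) and the standard library are available. Lean on these libraries where they do the work, as an engineer would, in place of code of your own. Each camera call takes 0.05 s, during which the arm holds its last target. There are 200 camera calls.

TASK

Hook a fingertip under the pull ring of the spring index pin and gently lift the pin clear, swing the fixture's arm exactly one hole towards the side on which the angle-iron bracket lies, and let the pin drop fully home in that hole. Do not pinch or grip the ring, do not swing the other way or past that hole, and leave the bracket, wooden block, tin and hammer where they are.

Things in the scene. Friction and masses are not known exactly. Their poses are not given: they have to be found in the camera images.
- index_base: fixed steel base of the fixture. Origin on the table directly under the middle hole; x points level from the middle hole to the pivot, 200 mm away (towards the robot, turned up to 0.35 rad), y to the left seen along x, z up. A foot strip 90 mm wide and 12 mm thick joins index plate and pivot
- middle_hole (a point): mouth of the middle hole, in the top of the index plate, 30 mm above the table. The plate is a steel block, 270 mm (along the base's y) x 85 x 30 mm, with five blind holes 13 mm wide, 15 degrees (0.262 rad, about 52 mm) apart on an arc of 200 mm radius about the pivot. At the start the arm is pinned in the middle hole
- pivot (a point): point on the vertical pivot axis of the arm, level with the arm's top, 45 mm above the table; the pivot post rises to 80 mm above the table
- swing_arm (a joint): angle of the arm (rad): 0 in the middle hole, +0.262 one hole towards the base's +y, -0.262 one hole towards its -y, stops at +-0.60. Grey bar 40 mm wide, 33 to 45 mm above the table, from the pivot 238 mm away from the robot; a fence on it, 67 mm high, ends 60 mm short of the pin. With the pin up it swings with light friction (1 N at the ring) and stays where left; pinned it has 1 mm play
- index_pin (a joint): lift of the spring index pin (m): 0 fully home in a hole, 0.012 when its rounded tip rides on top of the index plate, 0.030 at its upper stop. Spring and weight pull it down with about 5.5 N when home, 10 N fully lifted. The tip finds a hole by itself within about 3 mm
- sleeve_axis (a point): point on the axis of the upright 10 mm pin, at the arm's top 45 mm above the table, 200 mm from the pivot. The pin runs in a round sleeve on the arm, 22 mm wide (28 mm at its foot), up to 83 mm above the table
- pull_ring: rigid round steel ring on top of the pin, moving with pin and arm, made to be hooked. Origin at its centre, at the start 121 mm above the table, 16 mm nearer the pivot than the pin. Inner diameter 56 mm, bar 7 mm thick. x level along the arm to the pivot, z up. It faces away from the pivot and leans back 30 degrees: a finger pointing down and to the pivot, 30 to 50 degrees off vertical, passes through
- ring_top (a point): middle of the ring's bar at its highest point, under which the finger lifts; 148 mm above the table when the pin is home, 16 mm nearer the pivot than the ring's centre
- angle_bracket: workpiece: a rusty angle-iron piece 130 mm long (legs 50 mm) tacked on a 90 x 70 x 8 mm plate, 58 mm high, loose, 0.85 kg; lies about 210 mm to one side of the fixture, left or right: the side on which it lies (the sign of its y in the base's frame) is the side to swing to. Origin on the table at the centre of its plate
- wood_block: loose wooden block 110 x 70 x 45 mm, on the other side of the fixture; origin at the centre of its underside
- tin: loose round tin, 60 mm wide, 70 mm high; origin at the centre of its underside
- hammer: loose hammer lying on the table, 260 mm long, 26 mm high; origin on the table under its middle, head towards its +x
Mind the look-alikes: they are no part of the job. What is meant by the angle_bracket is not blue or turquoise, and is the smaller of those in its own colour.

How it is judged:
By the outcome, as a careful person would: the job done as asked, in the order asked, and still so for the second after the job is handed in, with the robot touching nothing.
It also fails if it takes over 64 s, if anything falls off the work surface, if the arm or the gripper's body presses on something with over 40 N, if the wrist force passes 120 N, or if a joint passes its speed limit or range.

## Working session

There is one attempt and no reset: what is moved stays moved. The work goes in short steps, Python scripts to look and compute and a shell command to move; the robot and the scene stay as the last step left them, time stands still between calls to the robot, and variables do not carry over. Pictures are saved under pics/ and viewed, at most 10 in all, crops included, and the job is handed in when it is done.

```bash
ls; mkdir -p pics
cat > h.py <<'E'
import numpy as np, cv2
from rig import r, grab_frame
def save(n,f):
    cv2.imwrite(f'pics/{n}.png',f['pixels'][:,:,::-1]); np.savez(f'pics/{n}.npz',**f)
def load(n): return dict(np.load(f'pics/{n}.npz'))
def px(f,u,v,d=None):
    fl=210/np.tan(np.radians(float(f['vertical_fov']))/2)
    if d is None:
        w=f['z_map'][v-1:v+2,u-1:u+2]; w=w[w>0]; d=np.median(w)
    p=np.array([(u-f['cx'])/fl*d,(v-f['cy'])/fl*d,d,1]); return (f['cam_to_world']@p)[:3]
def cloud(f):
    fl=210/np.tan(np.radians(float(f['vertical_fov']))/2)
    v,u=np.mgrid[:420,:560]; d=f['z_map']
    P=np.stack([(u-f['cx'])/fl*d,(v-f['cy'])/fl*d,d,np.ones_like(d)],-1)@f['cam_to_world'].T
    P=P[...,:3]; P[d==0]=np.nan; return P
E
python3 - <<'E'
from h import *
for n in('scene','top'):
    f=grab_frame(n); save(n+'0',f); print(n,f['cam_to_world'].round(2).tolist(),f['vertical_fov'])
a=np.hstack([cv2.imread('pics/scene0.png'),cv2.imread('pics/top0.png')])
E
```

```text
pics
scene [[0.66, 0.65, -0.38, 1070.31], [0.75, -0.56, 0.34, -653.51], [0.01, -0.51, -0.86, 1261.07], [0.0, 0.0, 0.0, 1.0]] 44.39916921761993
top [[-0.16, -0.97, 0.2, 382.45], [-0.99, 0.15, -0.03, -175.32], [-0.01, -0.2, -0.98, 1140.99], [0.0, 0.0, 0.0, 1.0]] 56.27155310572073
```

View pics/scene0.png

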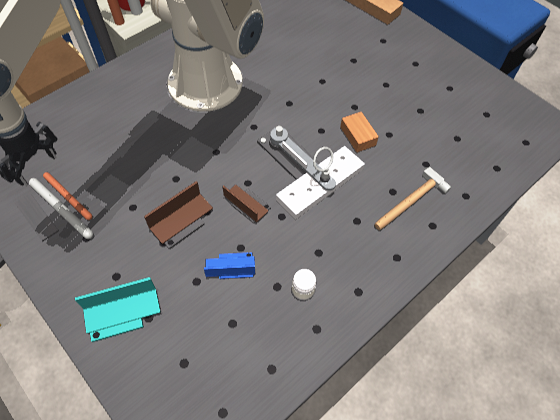

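View pics/top0.png

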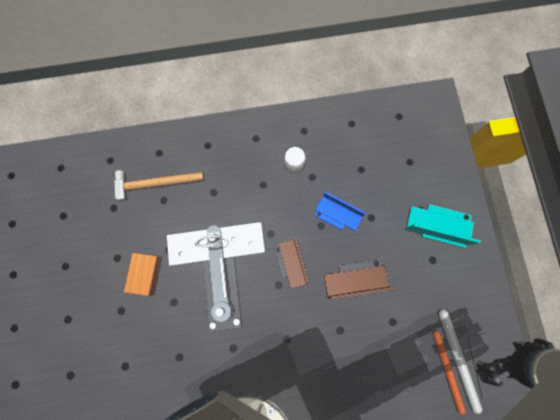

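The scene view shows the fixture with its ring at (323,158), its pivot at (279,133) and the orange wood block at (360,131). Candidates for the bracket, by scene pixel:
- Small brown piece at (245,203), which is (292,263) in the top view.
- Larger brown piece at (180,213).
- Blue piece at (230,265).
- Turquoise piece at (120,310).

By the description it is the small brown one, to the right of the fixture at world -y. I'll check it in a close crop.

Run:
```python
from h import *
s=cv2.imread('pics/scene0.png')[115:225,140:375]; t=cv2.imread('pics/top0.png')[215:335,160:395]
s=cv2.resize(s,None,fx=3.4,fy=3.4,interpolation=2)[:300]; 
s=cv2.resize(cv2.imread('pics/scene0.png')[115:220,215:375],(457,300),interpolation=2)
t=cv2.resize(cv2.imread('pics/top0.png')[220:335,160:310],(391,300),interpolation=2)
cv2.imwrite('pics/crop1.png',np.hstack([cv2.resize(s,(400,263)),cv2.resize(t,(343,263))]))
for n,pts in (('scene0',[(279,133),(245,203),(180,213),(360,128),(329,187),(323,149)]),('top0',[(220,312),(214,231),(292,263),(357,282),(142,273),(175,240),(255,235)])):
    f=load(n)
    for u,v in pts: print(n,u,v,px(f,u,v).round(1))
P=np.concatenate([cloud(load(n)).reshape(-1,3) for n in('scene0','top0')])
# plate top
m=(abs(P[:,2]-30)<4)&(P[:,0]>400)&(P[:,0]<760)&(abs(P[:,1]+0)<400)
```

```text
scene0 279 133 [362.5   3.2  70.4]
scene0 245 203 [ 474.3 -220.4   53.5]
scene0 180 213 [ 362.1 -364.8   16. ]
scene0 360 128 [492.5 218.2  42.1]
scene0 329 187 [584.   -3.7  42.7]
scene0 323 149 [527.8  13.7 148.2]
top0 220 312 [352.1   9.2  80.1]
top0 214 231 [573.5   4.9  44.1]
top0 292 263 [ 452.7 -198.8   10.4]
top0 357 282 [ 371.3 -370.9   15.6]
top0 142 273 [488.4 215.6  44.4]
top0 175 240 [568.  120.4  28.9]
top0 255 235 [ 546.5 -106.7   28.1]
```

View pics/crop1.png

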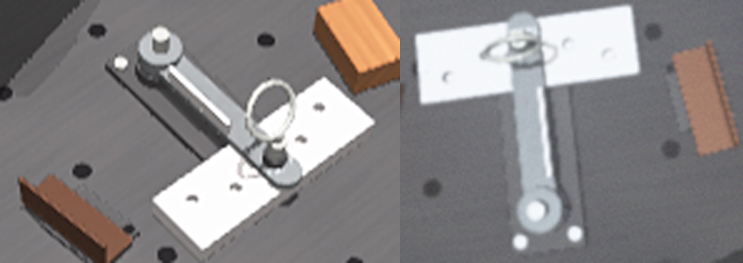

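The crop confirms it. The small rusty piece with the tacked plate is on the -y side, and the wood block is on the +y side. Next I'll measure the frame and the ring.

Run:
```python
from h import *
C=[(cloud(load(n)),load(n)['pixels'].astype(int)) for n in('scene0','top0')]
for P,I in C:
    m=(abs(P[...,2]-30)<5)&(I.min(-1)>150)&(abs(P[...,0]-560)<110)&(abs(P[...,1])<180)
    q=P[m]; R=cv2.minAreaRect(q[:,:2].astype(np.float32)); print('plate',m.sum(),R)
    m=(P[...,2]>72)&(np.hypot(P[...,0]-355,P[...,1]-6)<25); print('post',np.median(P[m],0), (P[m].max(0)+P[m].min(0))/2,m.sum())
    m=(P[...,2]>92)&(P[...,2]<156)&(abs(P[...,0]-545)<60)&(abs(P[...,1])<60); q=P[m]
    print('ring',m.sum(),q.min(0).round(1),q.max(0).round(1))
    t=q[q[:,2]>143];print('top',t.mean(0).round(1),len(t))
    # fit plane+circle
    from scipy.optimize import least_squares
    def res(p):
        c=p[:3];yaw=p[3]; n=np.array([-np.cos(.524)*np.cos(yaw),-np.cos(.524)*np.sin(yaw),np.sin(.524)])
        # normal faces away from pivot & up; x toward pivot
        d=q-c;h=d@n;rad=np.linalg.norm(d-h[:,None]*n,axis=1)
        return np.hypot(h,rad-31.5)-2
    s=least_squares(res,[550,5,121,3.1],loss='soft_l1',f_scale=3); print('fit',s.x.round(3),np.abs(s.fun).mean())
```

```text
plate 1647 ((543.5468139648438, 5.116912841796875), (272.7015380859375, 88.40141296386719), 89.02208709716797)
post [356.88293062   7.78730609  78.68758282] [357.02105352   9.01318996  78.11104788] 38
ring 163 [521.2 -30.   92.8] [560.8  40.1 152.1]
top [526.3   2.8 148. ] 40
fit [540.289   4.59  122.743   3.135] 1.524468547394463
plate 2233 ((541.891357421875, 8.987152099609375), (270.4937438964844, 85.543212890625), 88.8303451538086)
post [353.83987062  11.75560284  79.38844486] [353.79328413  11.04366218  78.15313843] 48
ring 144 [519.  -24.2  94.6] [556.2  41.2 153.9]
top [523.6   8.8 148.7] 48
fit [537.919   8.33  124.115   3.121] 0.8514905019723185
```

Run:
```python
from h import *
from scipy.spatial.transform import Rotation as R
s=r.sense(); print(s); print(R.from_euler('xyz',s['tcp_rot']).as_matrix().round(3))
```

```text
{'clock': 0.1, 'qpos': array([-1.29138062e+00,  3.53569591e-01,  1.63407355e+00, -3.16038998e-05,
        1.15518469e+00, -2.41875167e-03]), 'qvel': array([ 0.00097355, -0.00104906, -0.0019812 ,  0.00068581,  0.00145311,
       -0.00032092]), 'joint_efforts': array([ 9.91592242e-04, -6.06355834e+01, -3.42819035e+01,  1.45603753e-04,
        4.07333122e-03, -2.04674473e-05]), 'eef_pos': array([ 173.68038512, -599.92128912,  219.33666517]), 'tcp_rot': array([-3.14035741e+00,  2.59099907e-05,  2.81847253e-01]), 'contact_force': array([ 1.3992348 , -1.04637925, -0.72922676]), 'wrist_torque': array([-0.04014517, -0.04978698, -0.01860663]), 'grasp_force': 0.0, 'opening': 0.9946674079734033}
[[ 0.961  0.278 -0.   ]
 [ 0.278 -0.961  0.001]
 [-0.    -0.001 -1.   ]]
```

```bash
cat >> h.py <<'E'
from scipy.spatial.transform import Rotation as R
PIV=np.array([354.8,10.5]); PSI=np.pi-0.02   # base x heading
def goal(off,th=0.,lift=0.,a=50,up=0.):
    "TCP with finger axis through ring centre, off mm along tool z past centre, up along u"
    h=PSI+th; e=np.array([np.cos(h),np.sin(h),0]); c=np.r_[PIV-184*e[:2],121+lift]
    a=np.radians(a); z=e*np.sin(a)-[0,0,np.cos(a)]; x=np.array([e[1],-e[0],0]); y=np.cross(z,x)
    u=e*np.cos(a)+[0,0,np.sin(a)]
    return c+z*off+u*up, R.from_matrix(np.c_[x,y,z])
def need(p,Rg):
    s=r.sense(); Rc=R.from_euler('xyz',s['tcp_rot'])
    print('t %.2f'%s['clock'],'pos',s['eef_pos'].round(1),'goal',p.round(1),'tool shift mm',Rc.inv().apply(p-s['eef_pos']).round(1),
     'frac',(Rc.inv().apply(p-s['eef_pos'])/25).round(2),'turn/pi',((Rc.inv()*Rg).as_rotvec()/np.pi).round(4),'F',s['contact_force'].round(1),'q',s['qpos'].round(2),'op',round(s['opening'],3))
E
python3 -m inch '[[0,0,-0.039,0,0,-0.6,1],[0,0,-0.039,0,0,-0.6,1],[0,0,-0.039,0,0,-0.6,1],[0,0,-0.039,0,0,-0.6,1],[0,0,-0.039,0,0,-0.6,1],[0,0,-0.039,0,0,-0.6,1],[0,0,-0.039,0,0,-0.6,1],[0,0,-0.039,0,0,-0.6,1]]' 20
python3 -m inch '[[0,0,-0.039,0,0,0,1],[0,0,-0.039,0,0,0,1],[0,0,0,0,0,0,1]]'
python3 -c "
from h import *
need(*goal(-140)); need(*goal(-140,a=0))"
```

```text
clock: 0.77
eef_pos: [173.7, -600.1, 340.3]
tcp_rot: [-3.141, -0.001, 1.268]
contact_force: [-0.7, -0.2, -0.4]
opening: 0.002
grasp_force: 0.0
clock: 1.02
eef_pos: [173.8, -600.2, 339.9]
tcp_rot: [-3.142, -0.0, 1.513]
contact_force: [-0.2, -0.2, -0.1]
opening: 0.004
grasp_force: 0.0
t 1.02 pos [ 173.8 -600.2  339.9] goal [646.    4.7 211. ] tool shift mm [631.3 436.3 129. ] frac [25.25 17.45  5.16] turn/pi [ 0.2777 -0.0054 -0.0113] F [-0.2 -0.2 -0.1] q [-1.29  0.27  1.49  0.    1.39 -1.23] op 0.004
t 1.02 pos [ 173.8 -600.2  339.9] goal [538.8   6.8 261. ] tool shift mm [627.2 329.1  79. ] frac [25.09 13.17  3.16] turn/pi [-0.     -0.0001 -0.0121] F [-0.2 -0.2 -0.1] q [-1.29  0.27  1.49  0.    1.39 -1.23] op 0.004
```

```bash
python3 -m inch '[[0,0,-0.003,0.97,0.67,0,1],[0,0,-0.003,0.97,0.67,0,1],[0,0,-0.003,0.97,0.67,0,1],[0,0,-0.003,0.97,0.67,0,1],[0,0,0,0.97,0.67,0,1],[0,0,0,0.97,0.67,0,1],[0,0,0,0.97,0.67,0,1],[0,0,0,0.97,0.67,0,1]]'
python3 -m inch '[[0,0,0,0.97,0.67,0,1],[0,0,0,0.97,0.67,0,1],[0,0,0,0.97,0.67,0,1],[0,0,0,0.97,0.67,0,1],[0,0,0,0.97,0.67,0,1],[0,0,0,0.97,0.67,0,1],[0,0,0,0.97,0.67,0,1],[0,0,0,0.97,0.67,0,1]]'
python3 -m inch '[[0,0,0,0.97,0.67,0,1],[0,0,0,0.97,0.67,0,1],[0,0,0,0.97,0.67,0,1],[0,0,0,0.97,0.67,0,1],[0,0,0,0.97,0.67,0,1],[0,0,0,0.97,0.67,0,1],[0,0,0,0.97,0.67,0,1],[0,0,0,0.97,0.67,0,1]]'
python3 -m inch '[[0.038,0,0,0,0,0,1],[0.038,0,0,0,0,0,1],[0.038,0,0,0,0,0,1],[0.038,0,0,0,0,0,1],[0.038,0,0,0,0,0,1],[0.038,0,0,0,0,0,1],[0.038,0,0,0,0,0,1],[0,0,0,0,0,0,1]]'
python3 -c "
from h import *
need(*goal(-140))"
```

```text
clock: 1.68
eef_pos: [315.5, -410.1, 339.6]
tcp_rot: [-3.141, -0.001, 1.54]
contact_force: [0.8, 0.3, 0.1]
opening: 0.001
grasp_force: 0.0
clock: 2.35
eef_pos: [454.5, -219.7, 339.7]
tcp_rot: [-3.141, -0.0, 1.54]
contact_force: [0.6, -0.2, 0.4]
opening: 0.0
grasp_force: 0.0
clock: 3.02
eef_pos: [593.5, -29.3, 339.5]
tcp_rot: [-3.141, 0.0, 1.54]
contact_force: [0.0, -0.5, -1.4]
opening: 0.0
grasp_force: 0.0
clock: 3.68
eef_pos: [593.2, -30.7, 332.6]
tcp_rot: [-2.289, 0.003, 1.542]
contact_force: [0.8, -0.2, -2.2]
opening: -0.003
grasp_force: 0.0
t 3.68 pos [593.2 -30.7 332.6] goal [646.    4.7 211. ] tool shift mm [ 37.2 125.6  40.9] frac [1.49 5.02 1.64] turn/pi [ 0.0063 -0.0015 -0.0025] F [ 0.8 -0.2 -2.2] q [-0.05  0.74  1.01 -0.02  2.24 -0.02] op -0.003
```

```bash
python3 -m inch '[[0.006,-0.0015,-0.0025,0.25,0.7,0.2,1],[0,0,0,0.25,0.75,0.25,1],[0,0,0,0.25,0.75,0.25,1],[0,0,0,0.25,0.75,0.25,1],[0,0,0,0.25,0.75,0.25,1],[0,0,0,0.25,0.7,0.25,1],[0,0,0,0,0.6,0.2,1],[0,0,0,0,0,0,1]]'
python3 -c "
from h import *
need(*goal(-140)); need(*goal(-70))
a=grab_frame('scene');b=grab_frame('top');save('s1',a);save('t1',b)
s=cv2.resize(cv2.imread('pics/s1.png')[60:240,215:455],(480,360)); 
t=cv2.resize(cv2.imread('pics/t1.png')[140:320,140:300],(320,360))
cv2.imwrite('pics/c2.png',np.hstack([s,t]))
"
```

```text
clock: 4.35
eef_pos: [644.8, 6.2, 216.0]
tcp_rot: [-2.286, -0.001, 1.552]
contact_force: [-1.5, 0.2, -0.4]
opening: -0.001
grasp_force: 0.0
t 4.35 pos [644.8   6.2 216. ] goal [646.    4.7 211. ] tool shift mm [-1.5  4.6  2.4] frac [-0.06  0.18  0.09] turn/pi [0.0055 0.0002 0.0006] F [-1.5  0.2 -0.4] q [-0.    0.92  0.93  0.02  2.15  0.02] op -0.001
t 4.35 pos [644.8   6.2 216. ] goal [592.4   5.7 166. ] tool shift mm [-1.5  3.4 72.3] frac [-0.06  0.14  2.89] turn/pi [0.0055 0.0002 0.0006] F [-1.5  0.2 -0.4] q [-0.    0.92  0.93  0.02  2.15  0.02] op -0.001
```

View pics/c2.png

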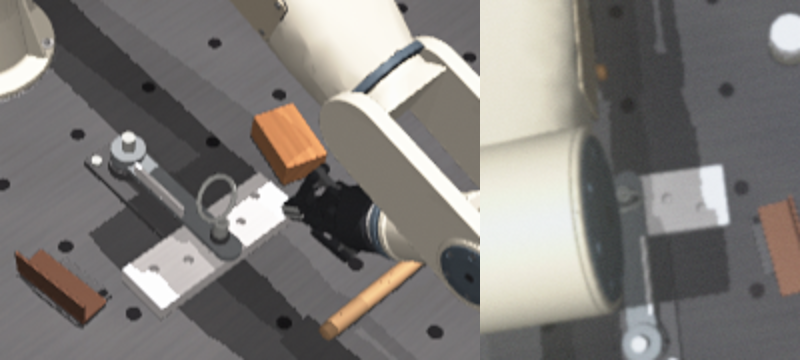

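The hook is in line with the ring, with the ring at (215,195) in the crop, the hand at (330,210) and the hammer and block clear. I'll advance to the ring mouth.

```bash
python3 -m inch '[[0.0055,0,0.0005,-0.06,0.14,0.5,1],[0,0,0,0,0,0.5,1],[0,0,0,0,0,0.5,1],[0,0,0,0,0,0.5,1],[0,0,0,0,0,0.5,1],[0,0,0,0,0,0.4,1],[0,0,0,0,0,0,1],[0,0,0,0,0,0,1]]'
python3 -c "
from h import *
need(*goal(-70)); need(*goal(-2))
a=grab_frame('scene');save('s2',a)
s=cv2.resize(cv2.imread('pics/s2.png')[110:210,270:390],(720,600),interpolation=2); cv2.imwrite('pics/c3.png',s)
f=a; fl=210/np.tan(np.radians(float(f['vertical_fov']))/2); M=np.linalg.inv(f['cam_to_world'])
from h import goal
p,Rg=goal(-70); s=r.sense(); p=s['eef_pos']; Rc=R.from_euler('xyz',s['tcp_rot'])
for off in (0,22,70,90):
  q=M@np.r_[p+Rc.apply([0,0,off]),1]; print(off,((f['cx']+q[0]/q[2]*fl-270)*6,(f['cy']+q[1]/q[2]*fl-110)*6))
"
```

```text
clock: 5.12
eef_pos: [591.6, 5.3, 170.1]
tcp_rot: [-2.27, -0.001, 1.552]
contact_force: [-0.0, 0.9, 0.8]
opening: -0.004
grasp_force: 0.0
t 5.12 pos [591.6   5.3 170.1] goal [592.4   5.7 166. ] tool shift mm [0.4 3.6 2.1] frac [0.02 0.15 0.08] turn/pi [0.0003 0.     0.0005] F [-0.   0.9  0.8] q [-0.    0.88  1.12  0.02  2.01  0.02] op -0.004
t 5.12 pos [591.6   5.3 170.1] goal [540.3   6.8 122.3] tool shift mm [ 0.4  3.6 70.1] frac [0.02 0.14 2.8 ] turn/pi [0.0003 0.     0.0005] F [-0.   0.9  0.8] q [-0.    0.88  1.12  0.02  2.01  0.02] op -0.004
0 (np.float64(411.7102659926154), np.float64(302.6545817613129))
22 (np.float64(381.5383677646596), np.float64(297.80843817086566))
70 (np.float64(318.48658946962837), np.float64(287.6812009336787))
90 (np.float64(293.27909661036244), np.float64(283.6324291584249))
```

View pics/c3.png

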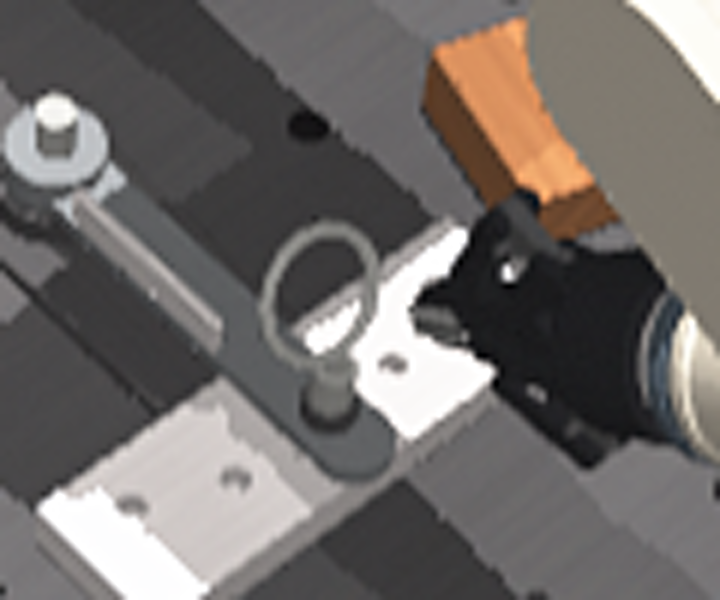

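The ring centre is at (320,295) in the crop, 7 px from the predicted line. The fingertip is at about (415,310), so it looks further back than the 22 mm stated. I'll check this with depth.

```bash
python3 -c "
from h import *
f=load('s2'); P=cloud(f).reshape(-1,3); s=r.sense(); Rc=R.from_euler('xyz',s['tcp_rot'])
L=Rc.inv().apply(P-s['eef_pos'])
m=(abs(L[:,0])<60)&(abs(L[:,1])<60)&(L[:,2]>-60)&(L[:,2]<60)&(P[:,2]>80)
q=L[m]; o=np.argsort(-q[:,2]); print(m.sum()); print(q[o[:25]].round(0).tolist())
for lo in range(-60,40,10):
  k=q[(q[:,2]>=lo)&(q[:,2]<lo+10)]
  if len(k): print(lo,len(k),k.min(0).round(0),k.max(0).round(0))
"
```

```text
112
[[-11.0, 8.0, -14.0], [-8.0, -5.0, -15.0], [-11.0, -7.0, -15.0], [-12.0, 1.0, -15.0], [-14.0, -3.0, -15.0], [-14.0, -6.0, -17.0], [-12.0, -2.0, -17.0], [-15.0, 3.0, -18.0], [-13.0, 4.0, -19.0], [-10.0, -10.0, -20.0], [-10.0, 11.0, -20.0], [-10.0, -13.0, -22.0], [-14.0, -0.0, -22.0], [-10.0, -7.0, -22.0], [-13.0, 6.0, -23.0], [-12.0, 4.0, -23.0], [-10.0, -10.0, -23.0], [-5.0, -13.0, -24.0], [2.0, -12.0, -24.0], [-13.0, -3.0, -24.0], [-8.0, 15.0, -24.0], [-9.0, -13.0, -24.0], [-8.0, -9.0, -25.0], [-3.0, -12.0, -25.0], [-2.0, -14.0, -25.0]]
-60 31 [-17. -30. -60.] [  5.  32. -50.]
-50 19 [-15. -14. -49.] [ -7.  12. -40.]
-40 22 [-14. -14. -40.] [ -3.  11. -32.]
-30 29 [-16. -14. -29.] [  3.  16. -22.]
-20 11 [-15. -10. -20.] [ -8.  11. -14.]
```

```bash
python3 -m inch '[[0,0,0,0.02,0.14,0.4,1],[0,0,0,0,0,0.4,1],[0,0,0,0,0,0.4,1],[0,0,0,0,0,0.4,1],[0,0,0,0,0,0.4,1],[0,0,0,0,0,0.4,1],[0,0,0,0,0,0.4,1],[0,0,0,0,0,0,1]]'
python3 -c "
from h import *
need(*goal(-2))
a=grab_frame('scene');save('s3',a)
s=cv2.resize(cv2.imread('pics/s3.png')[110:210,270:390],(720,600),interpolation=2); cv2.imwrite('pics/c4.png',s)
f=a; P=cloud(f).reshape(-1,3); s=r.sense(); Rc=R.from_euler('xyz',s['tcp_rot'])
L=Rc.inv().apply(P-s['eef_pos'])
m=(abs(L[:,0])<35)&(abs(L[:,1])<25)&(L[:,2]>-60)&(L[:,2]<60)&(P[:,2]>88)
for lo in range(-60,40,10):
  k=L[m&(L[:,2]>=lo)&(L[:,2]<lo+10)]
  if len(k): print(lo,len(k),k.min(0).round(0),k.max(0).round(0))
"
```

```text
clock: 5.83
eef_pos: [538.8, 7.2, 120.5]
tcp_rot: [-2.267, -0.002, 1.552]
contact_force: [-0.8, 0.7, -0.4]
opening: 0.002
grasp_force: 0.0
t 5.83 pos [538.8   7.2 120.5] goal [540.3   6.8 122.3] tool shift mm [-0.4 -0.4 -2.3] frac [-0.02 -0.02 -0.09] turn/pi [-0.0005  0.0001  0.0007] F [-0.8  0.7 -0.4] q [0.   0.85 1.29 0.02 1.87 0.02] op 0.002
-60 28 [-18. -23. -59.] [  9.  23. -50.]
-50 20 [-17. -14. -50.] [ -8.   7. -41.]
-40 18 [-15. -14. -39.] [ -2.  13. -30.]
-30 21 [-15. -14. -30.] [  1.  14. -20.]
-20 11 [-15. -11. -20.] [ -8.  12. -12.]
-10 40 [-35. -25. -10.] [28. 19. -0.]
0 19 [-34. -13.   0.] [25. 25.  8.]
```

View pics/c4.png

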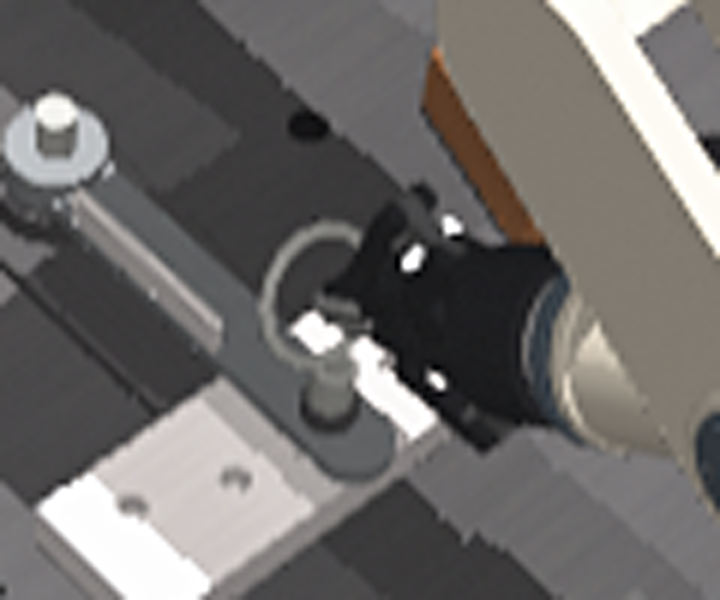

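The tip is at about (325,300), only in the mouth of the ring, and the force is nil. I'll go about 26 mm deeper.

```bash
python3 -m inch '[[0,0,0,0,0,0.25,1],[0,0,0,0,0,0.25,1],[0,0,0,0,0,0.25,1],[0,0,0,0,0,0.2,1],[0,0,0,0,0,0,1]]'
python3 -c "
from h import *
need(*goal(26))
a=grab_frame('scene');save('s4',a)
s=cv2.resize(cv2.imread('pics/s4.png')[110:210,270:390],(720,600),interpolation=2); cv2.imwrite('pics/c5.png',s)
"
```

```text
clock: 6.3
eef_pos: [521.4, 7.6, 105.8]
tcp_rot: [-2.268, -0.002, 1.552]
contact_force: [0.9, 0.3, -0.4]
opening: 0.001
grasp_force: 0.0
t 6.30 pos [521.4   7.6 105.8] goal [518.9   7.2 104.3] tool shift mm [-0.4 -0.5  2.9] frac [-0.02 -0.02  0.12] turn/pi [-0.0002  0.0001  0.0007] F [ 0.9  0.3 -0.4] q [0.   0.85 1.35 0.02 1.82 0.02] op 0.001
```

View pics/c5.png

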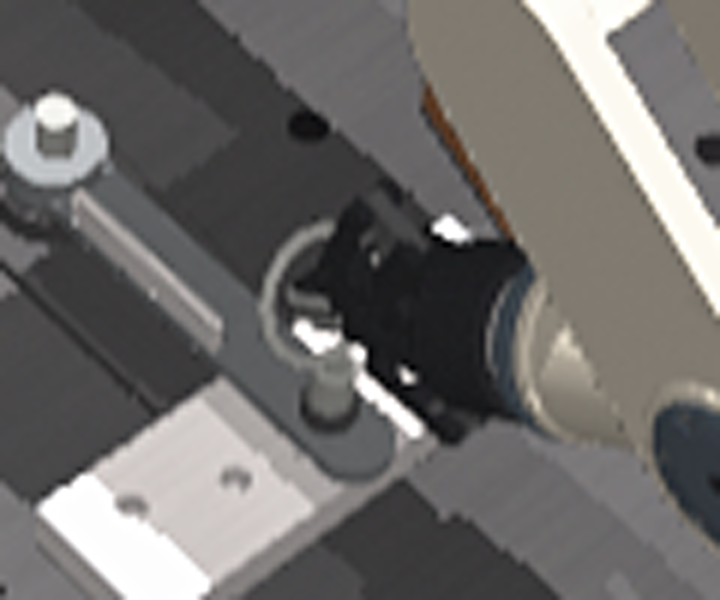

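```bash
python3 -c "
from h import *
f=load('s2'); P=cloud(f).reshape(-1,3); p=np.array([591.6,5.3,170.1]); Rc=R.from_euler('xyz',[-2.27,-.001,1.552])
L=Rc.inv().apply(P-p)
m=(abs(L[:,0])<50)&(abs(L[:,1])<60)&(P[:,2]>80)
for lo in range(-80,-10,5):
  k=L[m&(L[:,2]>=lo)&(L[:,2]<lo+5)]
  if len(k): print(lo,len(k),k.min(0).round(0),k.max(0).round(0))
"
```

```text
-80 26 [-20. -43. -80.] [ -5.  47. -75.]
-75 28 [-18. -41. -75.] [  5.  42. -70.]
-70 43 [-17. -38. -70.] [  8.  42. -65.]
-65 41 [-18. -34. -65.] [  6.  41. -60.]
-60 22 [-17. -30. -60.] [ -2.  28. -55.]
-55 6 [-16. -11. -54.] [ -7.  11. -51.]
-50 9 [-15. -13. -50.] [ -8.  12. -46.]
-45 11 [-15. -14. -44.] [ -7.  12. -40.]
-40 12 [-14. -14. -40.] [ -7.  11. -36.]
-35 9 [-14. -13. -35.] [ -3.  -1. -32.]
-30 18 [-16. -14. -30.] [  3.  16. -25.]
-25 13 [-13. -13. -25.] [  2.  15. -20.]
-20 9 [-15.  -7. -19.] [ -8.   9. -15.]
```

```bash
python3 -m inch '[[0,0,0,-0.02,-0.1,0.2,1],[0,0,0,0,-0.16,0,1],[0,0,0,0,-0.16,0,1],[0,0,0,0,0,0,1]]'
python3 -m inch '[[0,0,0,0,-0.08,-0.06,1],[0,0,0,0,0,0,1],[0,0,0,0,-0.08,-0.06,1],[0,0,0,0,0,0,1]]'
python3 -c "
from h import *
need(*goal(28)); need(*goal(28,up=13))"
```

```text
clock: 6.68
eef_pos: [511.7, 7.2, 112.1]
tcp_rot: [-2.27, -0.002, 1.552]
contact_force: [0.5, -0.8, 0.6]
opening: -0.003
grasp_force: 0.0
clock: 7.02
eef_pos: [512.0, 7.3, 115.9]
tcp_rot: [-2.271, -0.002, 1.552]
contact_force: [0.5, 0.4, -5.9]
opening: -0.001
grasp_force: 2.2
t 7.02 pos [512.    7.3 115.9] goal [517.3   7.2 103. ] tool shift mm [ 0.1 13.3  4.3] frac [0.   0.53 0.17] turn/pi [0.0008 0.0001 0.0007] F [ 0.5  0.4 -5.9] q [0.   0.82 1.37 0.02 1.82 0.01] op -0.001
t 7.02 pos [512.    7.3 115.9] goal [509.    7.4 113. ] tool shift mm [0.1 0.3 4.3] frac [0.   0.01 0.17] turn/pi [0.0008 0.0001 0.0007] F [ 0.5  0.4 -5.9] q [0.   0.82 1.37 0.02 1.82 0.01] op -0.001
```

Contact came where predicted, at 5.9 N straight down, which is the spring load. I'll lift about 18 mm gently.

```bash
python3 -m inch '[[0,0,0,0,-0.061,-0.051,1],[0,0,0,0,-0.061,-0.051,1],[0,0,0,0,-0.061,-0.051,1],[0,0,0,0,-0.061,-0.051,1],[0,0,0,0,0,0,1]]'
python3 -m inch '[[0,0,0,0,-0.061,-0.051,1],[0,0,0,0,-0.061,-0.051,1],[0,0,0,0,-0.061,-0.051,1],[0,0,0,0,-0.061,-0.051,1],[0,0,0,0,-0.061,-0.051,1],[0,0,0,0,0,0,1],[0,0,0,0,0,0,1]]'
python3 -c "
from h import *
need(*goal(28,up=13,lift=18))
a=grab_frame('scene');save('s5',a)
s=cv2.resize(cv2.imread('pics/s5.png')[110:210,270:390],(720,600),interpolation=2); cv2.imwrite('pics/c6.png',s)"
```

```text
clock: 7.43
eef_pos: [511.9, 7.2, 124.4]
tcp_rot: [-2.271, -0.002, 1.552]
contact_force: [1.3, -0.3, -7.0]
opening: -0.001
grasp_force: 3.0
clock: 8.02
eef_pos: [511.7, 7.2, 134.2]
tcp_rot: [-2.27, -0.002, 1.552]
contact_force: [3.2, 0.2, -8.4]
opening: 0.0
grasp_force: 4.2
t 8.02 pos [511.7   7.2 134.2] goal [509.    7.4 131. ] tool shift mm [0.1 0.7 4.1] frac [0.   0.03 0.17] turn/pi [0.0004 0.0001 0.0007] F [ 3.2  0.2 -8.4] q [0.   0.8  1.37 0.02 1.84 0.02] op 0.0
```

View pics/c6.png

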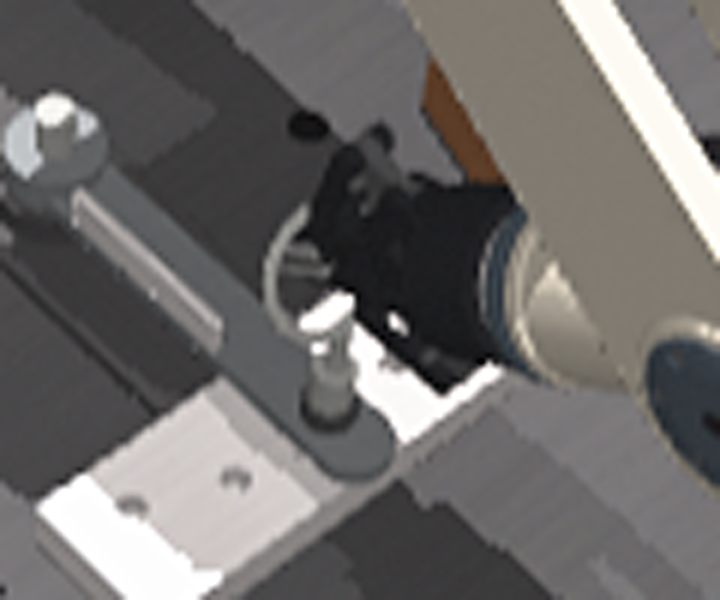

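The pin is about 18 mm up, with the tip past the bar and no side load. Now I'll swing to world -y, the bracket's side, following the arc.

```bash
python3 -m inch '[[0,0.0032,0.0027,-0.082,0,0,1],[0,0.0032,0.0027,-0.082,0,0,1],[0,0.0032,0.0027,-0.082,0,0,1],[0,0.0032,0.0027,-0.082,0,0,1],[0,0.0032,0.0027,-0.082,0,0,1],[0,0.0032,0.0027,-0.082,0,0,1],[0,0.0032,0.0027,-0.082,0,0,1],[0,0.0032,0.0027,-0.082,0,0,1]]'
python3 -c "
from h import *
need(*goal(24,up=13,lift=18,th=-0.105))"
```

```text
clock: 8.73
eef_pos: [510.4, -9.4, 134.1]
tcp_rot: [-2.269, -0.001, 1.446]
contact_force: [2.1, 0.5, -8.9]
opening: 0.001
grasp_force: 3.9
t 8.73 pos [510.4  -9.4 134.1] goal [510.8  -9.1 133.5] tool shift mm [0.4 0.7 0. ] frac [0.02 0.03 0.  ] turn/pi [ 0.0001 -0.0003  0.0003] F [ 2.1  0.5 -8.9] q [-0.06  0.8   1.38  0.05  1.84  0.06] op 0.001
```

```bash
python3 -m inch '[[0,0.0032,0.0027,-0.082,0,0,1],[0,0.0032,0.0027,-0.082,0,0,1],[0,0.0032,0.0027,-0.082,0,0,1],[0,0.0032,0.0027,-0.082,0,0,1],[0,0.0032,0.0027,-0.082,0,0,1],[0,0.0032,0.0027,-0.082,0,0,1],[0,0.0032,0.0027,-0.082,0,0,1],[0,0.0032,0.0027,-0.082,0,0,1]]'
python3 -m inch '[[0,0.0032,0.0027,-0.082,0,0,1],[0,0.0032,0.0027,-0.082,0,0,1],[0,0.0032,0.0027,-0.082,0,0,1],[0,0,0,0,0,0,1],[0,0,0,0,0,0,1]]'
python3 -c "
from h import *
need(*goal(24,up=13,lift=18,th=-0.262))
a=grab_frame('scene');save('s6',a)
f=a;P=cloud(f); z=P[...,2]
print('hole angles (start frame) from s1-type crop: measure sleeve')
m=(z>60)&(z<112)&(abs(np.hypot(P[...,0]-354.8,P[...,1]-10.5)-200)<14)&(P[...,1]<20)&(P[...,1]>-90)
q=P[m]; print(m.sum(),np.median(q,0)); 
# arm direction: bar top 45mm
m=(abs(z-45)<3)&(np.hypot(P[...,0]-354.8,P[...,1]-10.5)<240)&(P[...,0]>400)
q=P[m]; l=cv2.fitLine(q[:,:2].astype(np.float32),cv2.DIST_HUBER,0,.01,.01).ravel(); print(m.sum(),l,np.arctan(l[1]/l[0]))
f=load('s2');P=cloud(f);z=P[...,2];m=(abs(z-45)<3)&(np.hypot(P[...,0]-354.8,P[...,1]-10.5)<240)&(P[...,0]>400)
q=P[m]; l=cv2.fitLine(q[:,:2].astype(np.float32),cv2.DIST_HUBER,0,.01,.01).ravel(); print('start',m.sum(),l,np.arctan(l[1]/l[0]))
s=cv2.resize(cv2.imread('pics/s6.png')[110:210,270:390],(720,600),interpolation=2); cv2.imwrite('pics/c7.png',s)"
```

```text
clock: 9.4
eef_pos: [507.5, -25.5, 134.1]
tcp_rot: [-2.269, -0.001, 1.341]
contact_force: [0.0, 0.3, -7.6]
opening: 0.002
grasp_force: 3.3
clock: 9.82
eef_pos: [506.2, -31.7, 134.0]
tcp_rot: [-2.27, -0.001, 1.302]
contact_force: [0.5, -1.3, -9.2]
opening: -0.001
grasp_force: 3.2
t 9.82 pos [506.2 -31.7 134. ] goal [505.8 -33.3 133.5] tool shift mm [-1.6  0.4  0.3] frac [-0.06  0.02  0.01] turn/pi [0.0002 0.0031 0.0029] F [ 0.5 -1.3 -9.2] q [-0.14  0.79  1.39  0.1   1.82  0.11] op -0.001
hole angles (start frame) from s1-type crop: measure sleeve
86 [551.26580095 -47.83160788  80.21575902]
510 [ 1.9074282e-01 -9.8164004e-01  4.8531799e+02  5.5344749e+01] -1.3788775
start 502 [ 2.3031959e-01 -9.7311503e-01  4.8748514e+02  1.0390447e+02] -1.3383902
```

View pics/c7.png

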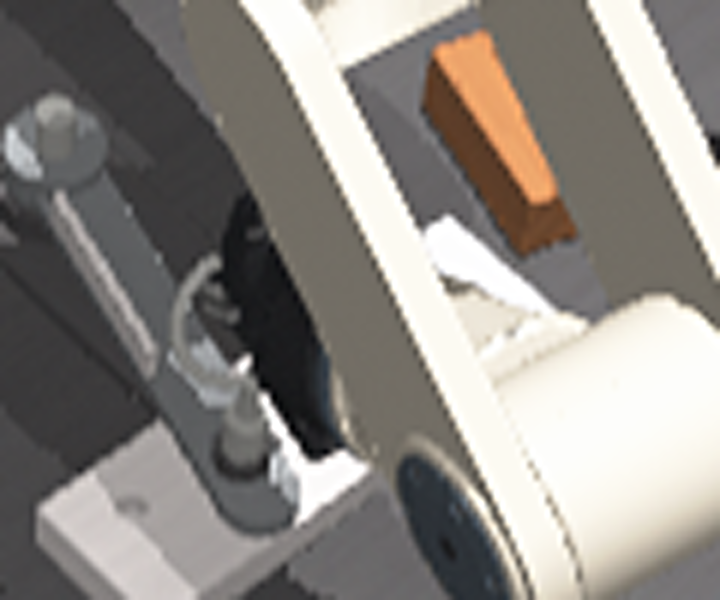

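The arm is short of the next hole by about one row. The sleeve is at (243,462) and the block and everything else are undisturbed. I'll finish the swing and check the sleeve angle against the start picture.

```bash
python3 -m inch '[[0,0.003,0.0026,-0.075,0,0,1],[0,0,0,0,0,0,1],[0,0,0,0,0,0,1]]'
python3 -c "
from h import *
need(*goal(24,up=13,lift=18,th=-0.262))
save('s7',grab_frame('scene'))
f=load('s7'); fl=210/np.tan(np.radians(float(f['vertical_fov']))/2); M=np.linalg.inv(f['cam_to_world'])
A=cv2.cvtColor(load('s2')['pixels'],cv2.COLOR_RGB2GRAY);B=cv2.cvtColor(f['pixels'],cv2.COLOR_RGB2GRAY)
def pr(p): q=M@np.r_[p,1]; return np.array([f['cx']+q[0]/q[2]*fl,f['cy']+q[1]/q[2]*fl])
e=lambda t,z:np.r_[PIV+200*np.array([np.cos(-.02+t),np.sin(-.02+t)]),z]
print('holes px',[pr(e(t,30)).round(1).tolist() for t in (0,-.262,-.524)],'seen',270+235/6,110+478/6,270+130/6,110+505/6)
print('sleeve shift pred crop',(6*(pr(e(-.262,60))-pr(e(0,60)))).round(1))
def sl(n):
  P=cloud(load(n)); m=(P[...,2]>50)&(P[...,2]<82)&(abs(np.hypot(P[...,0]-354.8,P[...,1]-10.5)-203)<16)&(abs(P[...,1]+20)<60); q=P[m]
  a=np.arctan2(q[:,1]-10.5,q[:,0]-354.8); print(n,len(q),np.median(a),np.median(q,0))
for n in('scene0','s2','s5','s7'): sl(n)
"
```

```text
clock: 10.12
eef_pos: [505.8, -33.2, 134.0]
tcp_rot: [-2.27, -0.001, 1.29]
contact_force: [0.8, -0.4, -8.6]
opening: -0.001
grasp_force: 3.4
t 10.12 pos [505.8 -33.2 134. ] goal [505.8 -33.3 133.5] tool shift mm [-0.1  0.4  0.2] frac [-0.    0.02  0.01] turn/pi [0.0002 0.0001 0.0004] F [ 0.8 -0.4 -8.6] q [-0.14  0.79  1.39  0.11  1.82  0.12] op -0.001
holes px [[324.0, 181.0], [309.0, 189.2], [291.7, 193.8]] seen 309.1666666666667 189.66666666666669 291.6666666666667 194.16666666666669
sleeve shift pred crop [-91.2  49.5]
scene0 71 -0.057011924177267394 [561.17409847  -1.20319753  61.83865555]
s2 77 -0.061563974805474805 [560.7166073   -2.21964672  62.78419469]
s5 82 -0.05946366556251967 [560.40350807  -1.83003394  62.91427704]
s7 77 -0.31087394016206943 [553.26011472 -52.76572172  61.82805891]
```

The predicted holes match the ones seen to within a pixel, and the swing is at 0.262 by TCP. I'll lower and see whether the load stays on below 12 mm lift, which would mean the pin is entering the hole.

```bash
python3 -m inch '[[0,0,0,0,0.061,0.051,1],[0,0,0,0,0.061,0.051,1],[0,0,0,0,0,0,1],[0,0,0,0,0,0,1]]'
python3 -m inch '[[0,0,0,0,0.061,0.051,1],[0,0,0,0,0.061,0.051,1],[0,0,0,0,0,0,1],[0,0,0,0,0,0,1]]'
python3 -m inch '[[0,0,0,0,0.061,0.051,1],[0,0,0,0,0.061,0.051,1],[0,0,0,0,0,0,1],[0,0,0,0,0,0,1]]'
```

```text
clock: 10.5
eef_pos: [505.8, -33.1, 129.9]
tcp_rot: [-2.269, -0.001, 1.29]
contact_force: [2.2, -2.1, -7.7]
opening: -0.001
grasp_force: 3.5
clock: 10.83
eef_pos: [505.8, -33.1, 126.0]
tcp_rot: [-2.269, -0.001, 1.29]
contact_force: [2.0, -1.7, -6.8]
opening: -0.001
grasp_force: 3.3
clock: 11.17
eef_pos: [505.8, -33.1, 122.0]
tcp_rot: [-2.269, -0.001, 1.29]
contact_force: [2.5, -1.0, -6.8]
opening: 0.0
grasp_force: 3.1
```

At about 6.5 mm lift it still carries 6.8 N, so the pin is in the hole. I'll lower fully and come off the ring.

```bash
python3 -m inch '[[0,0,0,0,0.061,0.051,1],[0,0,0,0,0.061,0.051,1],[0,0,0,0,0.061,0.051,1],[0,0,0,0,0,0,1],[0,0,0,0,0,0,1]]'
python3 -m inch '[[0,0,0,0,0.061,0.051,1],[0,0,0,0,0.061,0.051,1],[0,0,0,0,0,0,1],[0,0,0,0,0,0,1]]'
python3 -c "
from h import *
need(*goal(24,th=-.262));need(*goal(-70,th=-.262));
f=grab_frame('scene');save('s8',f)
for n in('scene0','s7','s8'):
  P=cloud(load(n)); m=(abs(P[...,0]-520)<60)&(P[...,1]>-80)&(P[...,1]<50)&(P[...,2]>95)&(P[...,2]<180)&(load(n)['pixels'].min(-1)>90)
  print(n,m.sum(),np.percentile(P[m][:,2],[50,90,98]).round(1) if m.any() else '')
"
```

```text
clock: 11.58
eef_pos: [505.8, -33.1, 116.1]
tcp_rot: [-2.269, -0.001, 1.29]
contact_force: [2.5, -0.8, -5.7]
opening: -0.002
grasp_force: 2.7
clock: 11.92
eef_pos: [505.5, -32.9, 112.5]
tcp_rot: [-2.268, -0.001, 1.29]
contact_force: [0.5, 0.6, -0.3]
opening: 0.003
grasp_force: 0.0
t 11.92 pos [505.5 -32.9 112.5] goal [513.9 -35.6 105.6] tool shift mm [-0.2 10.9 -2.3] frac [-0.01  0.44 -0.09] turn/pi [-0.0002  0.0001  0.0005] F [ 0.5  0.6 -0.3] q [-0.14  0.82  1.4   0.11  1.79  0.11] op 0.003
t 11.92 pos [505.5 -32.9 112.5] goal [583.  -55.6 166. ] tool shift mm [ -0.3  10.9 -96.3] frac [-0.01  0.44 -3.85] turn/pi [-0.0002  0.0001  0.0005] F [ 0.5  0.6 -0.3] q [-0.14  0.82  1.4   0.11  1.79  0.11] op 0.003
scene0 155 [126.1 148.9 151.3]
s7 96 [135.4 165.3 168.2]
s8 87 [126.8 146.8 153.1]
```

The load vanished at the same height as at the start, so the pin is fully home. I'll centre the finger in the ring and withdraw along its axis.

```bash
python3 -m inch '[[0,0,0,0,0.22,0,1],[0,0,0,0,0.22,0,1],[0,0,0,0,0,-0.3,1],[0,0,0,0,0,-0.4,1],[0,0,0,0,0,-0.5,1],[0,0,0,0,0,-0.5,1],[0,0,0,0,0,-0.5,1],[0,0,0,0,0,-0.5,1]]'
python3 -m inch '[[0,0,0,0,0,-0.6,1],[0,0,0,0,0,-0.7,1],[0,0,0,0,0,-0.8,1],[0,0,0,0,0,-0.8,1],[0,0,0,0,0,-0.8,1],[0,0,0,0,0,-0.8,1],[0,0,0,0,0,0,1],[0,0,0,0,0,0,1]]'
python3 -c "
from h import *
need(*goal(-150,th=-.262))
a=grab_frame('scene');b=grab_frame('top');save('s9',a);save('t9',b)
s=cv2.resize(cv2.imread('pics/s9.png')[90:240,200:400],(480,360),interpolation=2); 
t=cv2.resize(cv2.imread('pics/t9.png')[140:320,140:300],(320,360))
cv2.imwrite('pics/c8.png',np.hstack([s,t]))
P=cloud(a); m=(P[...,2]>95)&(P[...,2]<160)&(abs(P[...,0]-523)<50)&(P[...,1]>-80)&(P[...,1]<10); print('ring ztop',m.sum(),np.percentile(P[m][:,2],[90,98]), P[m].mean(0))
"
```

```text
clock: 12.63
eef_pos: [563.5, -49.8, 148.3]
tcp_rot: [-2.27, -0.001, 1.29]
contact_force: [-0.7, 0.2, -0.6]
opening: 0.0
grasp_force: 0.0
clock: 13.3
eef_pos: [645.7, -73.6, 219.9]
tcp_rot: [-2.271, -0.001, 1.29]
contact_force: [-0.3, -0.4, -0.9]
opening: -0.001
grasp_force: 0.0
t 13.30 pos [645.7 -73.6 219.9] goal [641.9 -72.7 217.4] tool shift mm [-0.2 -0.7  4.6] frac [-0.01 -0.03  0.18] turn/pi [0.0008 0.     0.0005] F [-0.3 -0.4 -0.9] q [-0.16  0.93  0.9   0.11  2.17  0.14] op -0.001
ring ztop 164 [147.81015878 151.57747354] [532.14392795 -43.08640088 124.54363271]
```

View pics/c8.png

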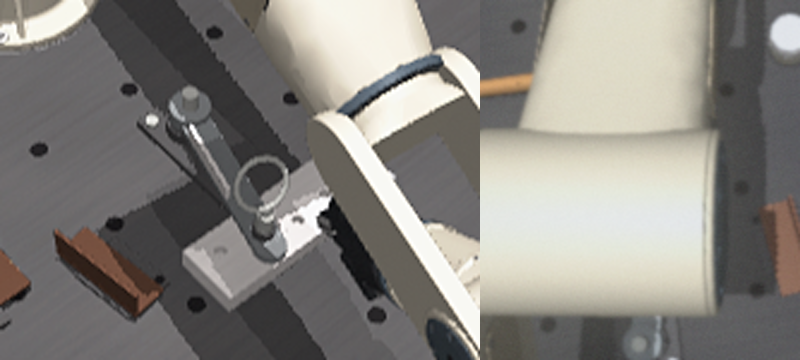

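The arm sits one hole towards the bracket, with one free hole left beyond it at (220,250). The ring top is at its starting height, so the pin is home, and the robot is clear of everything.

```bash
python3 -c "
from h import *
print(r.sign_off())"
```

```text
the job is handed in; nothing more can be done
None
```

The job is handed in: I hooked the ring without gripping it and lifted the pin about 18 mm, swung the arm one hole towards the bracket (world -y), and the pin dropped fully home there; the robot is clear and touched none of the loose parts.

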